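Pack, pin and scan the drug case

ROBOT

A 6-joint arm with a two-finger parallel gripper is mounted at the origin on the work surface. World frame = base frame: x ahead of the robot, y to its left, z up, the work surface at z = 0. Lengths are in m, angles in rad, forces in N, time in s.
With the tool pointing down it reaches from about 0.3 to 0.775 m from the base axis. Payload 14.6 kg.
Tool frame: the origin (TCP) lies midway between the tips of the shut fingers; the grasp point (between the pads) lies 19 mm behind it (ctrl.grip_depth is the distance from the TCP to the grasp point, in m); z points along the fingers, x is the direction in which the jaws open and shut, and the axes are right-handed (so a half turn about z gives the same grasp; the last joint's range is limited). The gripper opens to 94 mm and grips with 3 to 60 N. Pads are 16 mm wide; open, the fingers measure 119 mm over their backs; the gripper's body (75 mm by 177 mm) begins 78 mm behind the grasp point.
Start: joints at [-1.331, 0.3, 1.521, -0, 1.321, -0.067], TCP at [0.166, -0.524, 0.205] pointing down, gripper open.
Joint ranges: [-3.03, 3.03], [-0.79, 2.21], [0.23, 2.52], [-1.04, 4.18], [0, 3.07], [-2.55, 2.55]. Speed limits (rad/s): [2.22, 2.22, 2.57, 3.14, 3.14, 3.14].

INTERFACE

Orientations are given as [roll, pitch, yaw] about the fixed x, y, z axes, in that order (R = Rz(yaw) Ry(pitch) Rx(roll)).
In Python, from station import ctrl gives the robot as it stands.
- The arm moves only by the tool play_rows, never from a script. Its argument "steps" is a list that holds one entry, the list of rows, each a list of 7 numbers: the shift along the tool's x, y, z in cm, then the turn, a rotation vector about the tool's x, y, z in rad, then the opening, from 0 (shut) to 1 (fully open). In form: [[[x, y, z, ax, ay, az, hand], ...]]. A call has 1 to 20 rows; each row is the pose to reach, as a shift and turn from the pose measured when the call began, along the tool's axes at that moment; what a row does not reach only later rows make up. A row lasts 1/12 s, in which the tool goes at most 41.7 mm and 7.16 degrees, less where a joint would pass 70% of its speed; a pose out of reach is approached as far as the arm can. A call with a gripper value outside its range is refused whole. The fingers move at their own pace and stop on an object; "force" is the grip in N (left out, the last holds). Time passes only in rows, so rows that repeat a pose let the fingers close. It gives the time, the measured TCP pose, the force and the opening at its end, in the units of the state.
- ctrl.get_obs(): the state, without advancing time (a new reading comes with each control period).
- ctrl.camera(name): name is "scene" or "side" or "wrist"; returns a dict with "frame" (400x640x3 uint8, blue, green, red), "fovy" (degrees; the focal length in pixels is half the picture's height over the tangent of half this angle, whatever the lens; pixels are square), "cx", "cy" (the principal point, pixels), "D" ([k1, k2, p1, p2, k3] as OpenCV has them; the pictures are not rectified), "world_to_cam" (4x4, takes a point from world to camera coordinates). Camera axes: x right, y up, looking along -z (the intrinsics and any distortion apply to the point x, -y, -z); pixel columns grow to the right and rows downward; lengths in m; the calibration is good to about 2 mm. A picture is of the moment at which its call begins. There is no depth.
- ctrl.hand_in(): hands the job in, once; it reports no verdict.
The state is a dict: "time_s": time; "qpos": joint angles; "joint_vel": joint speeds; "tau": joint torques, N m; "ee_pos": TCP position; "eef_rot": TCP orientation; "force": force on the tool from outside, world axes, zero at the start; "moment": the same for the moment, N m; "grip_width": finger opening in m.
Only numpy, scipy, OpenCV 4.12 (cv2) and the standard library are available. Lean on these libraries where they do the work, as an engineer would, in place of code of your own. Each camera call takes 0.05 s, during which the arm holds its last target. There are 200 camera calls.

TASK

Pack every refill box that lies out on the couch (two to four white cartons with a blue band) into the open orange drug case, let go of them, shut the lid fully, then swing the hasp fully down over its staple and drop the retaining pin down through the staple's loop. After that take the scanner, hold it still with its beam on the middle of the barcode label on the lid for a good second from a hand's breadth away, and lay it flat on its rubber mat again. Leave everything else on the couch where it is.

Things in the scene. Friction and masses are not known exactly. Their poses are not given: they have to be found in the camera images.
- case: Orange drug case fixed to the couch top, standing open: an open-topped box, outside 160 (x) x 300 (y) mm, on 15 mm feet. Origin under its centre at couch-top height; x points from its front (hasp side, facing the robot) to its hinge side, z up. Walls 5 mm, rim 90 mm and inner floor 20 mm above the couch top; the inside is 150 (x) x 290 (y) mm.
- lid (a joint): Lid angle in rad: 0 shut, grows as it opens, starts 1.5 to 1.72 (about upright). A stiff friction hinge, it stays where it is left; closing it takes about 3 to 4 N at its free edge. The lid is a flat plate 162 x 302 mm, 8 mm thick; when shut its top is 98 mm above the couch top.
- lid_hinge (a point): Middle of the lid's hinge line, at the level of the lid's under face (90 mm above the couch top), 80 mm behind the case centre; axes as the case, the hinge line runs along y. The lid reaches 162 mm from this line.
- hasp (a joint): Hasp angle to the lid in rad: 0 (stop) = flat down the case's front face, over the staple; 1.57 = straight out in line with the lid; 3.14 = standing up at right angles from the lid's top face. Starts 2.6 to 3.3. Light friction hinge, stays where it is left (about 0.035 N m, 1.5 N at 24 mm from its hinge line).
- hasp_hinge (a point): Middle of the hasp's hinge line on the lid's front edge, 166 mm from the lid's hinge line; lid shut: 94 mm above the couch top, line along the case's y. Moves with the hasp: -z to its free end, -x out of its outer face (4 mm off the line). Steel plate 48 mm wide, 4 thick, 66 long: solid 4 to 34 mm from the line, then a 32 x 20 mm slot (the staple stands through it at angle 0), then solid.
- loop (a point): Centre of the opening in the staple, a level U of 5 mm steel wire standing out 46.5 mm from the case's front face, 50 mm above the couch top; axes as the case. With the hasp down, the free opening is 17 mm (y) x 31 mm (x), seen from above; the point is its middle and the pin goes straight down through it.
- pin: Retaining pin, steel: middle of its grip, an upright cylinder 22 mm across and 27 mm high, 56.5 mm above the tip. Under the grip a 32 mm flange, 3 mm thick, then the shank, 8 mm across and 40 mm long. z points up the pin, from tip to grip. It starts standing in a grey stand 60 x 60 x 45 mm high, flange resting on top.
- pin_tip (a point): Lower, rounded end of the pin's shank; axes as the pin. Hung in the staple, the flange rests on the wire, so the tip is about 37 mm below the loop point.
- scanner: Barcode scanner lying on the mat: middle of its grey handle, a bar 125 (x) x 30 (y) x 32 (z) mm; the origin, in the handle, is 16 mm above its underside and 12.5 mm ahead of the handle's middle, near the balance point; about 0.11 to 0.22 kg. x points towards its black head, z up as it lies.
- window (a point): Centre of the scanner's window on the underside front of its head, 73 mm ahead of the scanner's origin (x) and 9 mm above it. This point's own z axis is the beam: it leaves the window forward and 45 degrees downward as the scanner lies flat. It reads a label 40 to 180 mm away along the beam.
- label (a point): Centre of the barcode label, 52 x 74 mm of white paper with black bars, on the lid's outer (top) face; z is the lid's outward normal. With the lid shut it is 99 mm above the couch top.
- mat_top (a point): Centre of the top of the scanner's black rubber mat, 210 (x) x 110 (y) x 3 mm, fixed.
- long_a: Centre of a long refill box, 100 (x) x 36 (y) x 26 (z) mm, rigid white carton with a blue band, about 0.05 to 0.1 kg. May be absent.
- long_b: Centre of a long refill box, 100 (x) x 36 (y) x 26 (z) mm, rigid white carton with a blue band, about 0.05 to 0.1 kg. May be absent.
- short_a: Centre of a short refill box, 52 (x) x 40 (y) x 38 (z) mm, rigid white carton with a blue band, about 0.05 to 0.11 kg. May be absent.
- short_b: Centre of a short refill box, 52 (x) x 40 (y) x 38 (z) mm, rigid white carton with a blue band, about 0.05 to 0.11 kg. May be absent.
- tape: Roll of white tape, 72 mm across, a bystander to be left alone. Origin under its centre.
- dish: Steel dish, 130 mm across, a bystander to be left alone. Origin under its centre.
- gloves: Glove box, 230 x 120 x 80 mm, a bystander to be left alone. Origin under its centre.
- sanitizer: Hand sanitizer bottle, 170 mm tall, a bystander to be left alone. Origin under its centre.
- mug: White mug, 90 mm tall, a bystander to be left alone. Origin under its centre.
- drug_jar: Amber jar, 75 mm tall, a bystander to be left alone. Origin under its centre.
- oximeter: Finger-clip oximeter, 62 x 34 x 30 mm, a bystander to be left alone. Origin under its centre.
Mind the look-alikes: they are no part of the job. Leave any red look-alike of the scanner alone. What is shaped like the short_a but green is not meant.

How it is judged:
By the outcome, as a careful person would: the job done as asked, in the order asked, and still so for the second after the job is handed in, with the robot touching nothing.
Of long_a, long_b, short_a, short_b only 2 to 4 are there at a start; the rules pass over those that are not, and their reading is None.
At some moment in a run one of long_a, long_b, short_a, short_b may be knocked a few centimetres aside while the robot is not near it.
It also fails if it takes over 210 s, if anything falls off the work surface, if the arm or the gripper's body presses on something with over 40 N, if the wrist force passes 120 N, or if a joint passes its speed limit or range.

## Working session

There is one attempt and no reset: what is moved stays moved. The work goes in short steps, Python scripts to look and compute and a tool call to move; the robot and the scene stay as the last step left them, time stands still between calls to the robot, and variables do not carry over. Pictures are saved under pics/ and viewed, about 12 in all and at most 16, crops included, and the job is handed in when it is done.

Besides the shell and the picture viewer there is one more tool, called after "Emit:" in YAML: its name, and indented under it one key for each argument. play_rows: Moves the arm, as the interface text tells. Its arguments: {"type":"object","properties":{"steps":{"type":"array"},"force":{"type":"number"}},"required":["steps"]}

```bash
ls; mkdir -p pics; cat > h.py <<'E'
import numpy as np, cv2, json
from scipy.spatial.transform import Rotation as R
from station import ctrl
def shot(name, fn=None):
    c=ctrl.camera(name); 
    if fn: cv2.imwrite('pics/'+fn,c['frame'])
    f=200/np.tan(np.radians(c['fovy'])/2)
    c['K']=np.array([[f,0,c['cx']],[0,f,c['cy']],[0,0,1.]]); c['D']=np.array(c['D'],float); c['T']=np.array(c['world_to_cam'])
    return c
def ray(c,uv):
    p=cv2.undistortPoints(np.array(uv,float).reshape(-1,1,2),c['K'],c['D']).reshape(-1,2)
    d=np.c_[p[:,0],-p[:,1],-np.ones(len(p))]@c['T'][:3,:3]
    o=-c['T'][:3,:3].T@c['T'][:3,3]
    return o,d
def onz(c,uv,z):
    o,d=ray(c,uv); return o+d*((z-o[2])/d[:,2])[:,None]
def proj(c,P):
    q=np.array(P,float).reshape(-1,3)@c['T'][:3,:3].T+c['T'][:3,3]
    q=q*[1,-1,-1]
    return cv2.projectPoints(q,np.zeros(3),np.zeros(3),c['K'],c['D'])[0].reshape(-1,2)
def pose():
    o=ctrl.get_obs(); return np.array(o['ee_pos']),R.from_euler('xyz',o['eef_rot']) if len(o['eef_rot'])==3 else R.from_matrix(o['eef_rot'])
def go(p,r=None):
    """world target (p, Rotation) -> tool shift cm, rotvec"""
    P,Q=pose(); s=Q.inv().apply(np.array(p)-P)*100; t=(Q.inv()*r).as_rotvec() if r is not None else np.zeros(3)
    return np.round(s,2),np.round(t,3)
def down(yaw): # tool z down, jaw axis x at world yaw
    return R.from_matrix(np.array([[np.cos(yaw),np.sin(yaw),0],[np.sin(yaw),-np.cos(yaw),0],[0,0,-1]]))
E
python3 - <<'E'
from h import *
print(ctrl.get_obs())
for n in ['scene','side','wrist']:
    c=shot(n,n+'0.png'); print(n,c['fovy'],c['D'],np.round(-c['T'][:3,:3].T@c['T'][:3,3],3),np.round(c['T'][:3,:3],3).tolist())
import pickle
E
```

```text
pics
{'time_s': 0.0, 'qpos': array([-1.33057966e+00,  3.00456359e-01,  1.52157820e+00,  7.56939078e-06,
        1.32073663e+00, -6.66131725e-02]), 'joint_vel': array([ 1.93430143e-03,  9.10171195e-04,  4.57837297e-04, -1.19000680e-03,
       -6.43810337e-06, -1.53079165e-03]), 'tau': array([ 3.92881979e-03, -5.31799972e+01, -3.52734983e+01,  7.10188597e-02,
        2.44167808e-02, -1.38293476e-04]), 'ee_pos': array([ 0.1660484 , -0.52405093,  0.20489565]), 'eef_rot': array([-3.14150689e+00,  1.17543643e-03, -1.26396831e+00]), 'force': array([ 0.80884998, -0.24661863, -0.21361157]), 'moment': array([-0.03225954, -0.03103549, -0.02613136]), 'grip_width': 0.09393357025014672}
scene 48.196869218518636 [-0.02376058  0.          0.          0.          0.        ] [1.228 0.03  1.343] [[-0.023, 1.0, 0.001], [-0.857, -0.02, 0.515], [0.515, 0.012, 0.857]]
side 48.067478694622366 [-0.03414612  0.          0.          0.          0.        ] [ 0.42  -1.239  0.903] [[0.997, -0.069, -0.023], [0.056, 0.53, 0.846], [-0.046, -0.845, 0.532]]
wrist 69.38207460973848 [-0.0459842  0.         0.         0.         0.       ] [ 0.239 -0.5    0.383] [[0.302, -0.953, -0.001], [0.92, 0.291, -0.262], [0.25, 0.078, 0.965]]
```

View pics/scene0.png

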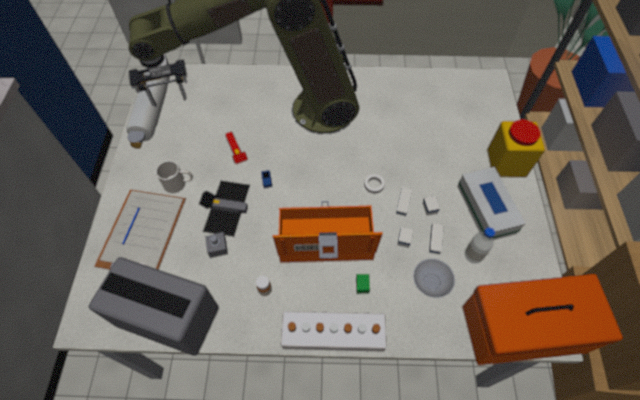

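View pics/side0.png

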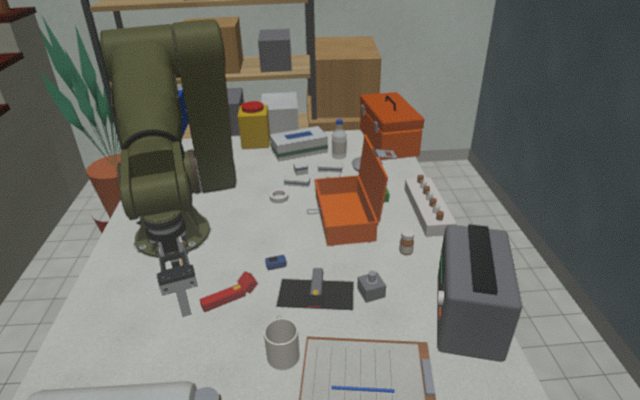

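The scene view shows the case around (327,235) with its lid up, and four white boxes at (404,201), (431,205), (405,236) and (437,238). The mat and scanner are at (226,205) and the pin stand at (216,243). The side view agrees.

```bash
python3 - <<'E'
from h import *
c=shot('scene')
for n,uv,z in [('boxA',(404,201),.03),('b',(431,205),.04),('c',(405,236),.04),('d',(437,238),.03),('scan',(225,203),.03),('head',(208,199),.03),('pin',(215,238),.07),('stand',(217,246),.045),('caseFL',(283,208),.09),('caseFR',(373,207),.09),('caseBL',(277,233),.09),('caseBR',(379,232),.09),('lidtop L',(278,262),.25),('mat',(218,180),0),('mat',(250,184),0),('mat',(236,236),0),('mat',(204,233),0),('tape',(374,184),0.02),('jar',(263,285),.07),('mug',(170,178),.09),('oxi',(266,179),.03),('red',(236,147),.03),('dish',(434,278),.01),('glove',(490,200),.08),('san',(490,235),.17)]:
    print(n,np.round(onz(c,[uv],z)[0],3))
E
```

```text
boxA [0.44  0.287 0.03 ]
b [0.46  0.376 0.04 ]
c [0.578 0.28  0.04 ]
d [0.578 0.385 0.03 ]
scan [ 0.463 -0.324  0.03 ]
head [ 0.448 -0.384  0.03 ]
pin [ 0.615 -0.327  0.07 ]
stand [ 0.631 -0.323  0.045]
caseFL [ 0.512 -0.117  0.09 ]
caseFR [0.501 0.174 0.09 ]
caseBL [ 0.602 -0.13   0.09 ]
caseBR [0.591 0.189 0.09 ]
lidtop L [ 0.767 -0.1    0.25 ]
mat [ 0.35 -0.37  0.  ]
mat [ 0.364 -0.253  0.   ]
mat [ 0.572 -0.277  0.   ]
mat [ 0.563 -0.386  0.   ]
tape [0.367 0.188 0.02 ]
jar [ 0.766 -0.161  0.07 ]
mug [ 0.404 -0.507  0.09 ]
oxi [ 0.361 -0.193  0.03 ]
red [ 0.223 -0.316  0.03 ]
dish [0.709 0.367 0.01 ]
glove [0.46  0.563 0.08 ]
san [0.634 0.504 0.17 ]
```

```bash
python3 - <<'E'
from h import *
print(go([.36,-.06,.32],down(.15)),go([.47,.33,.30],down(np.pi/2)))
E
```

```text
(array([-38.4 , -32.51, -11.46]), array([-1.000e-03,  1.000e-03, -1.414e+00])) (array([-72.26, -54.77,  -9.44]), array([-1.000e-03,  0.000e+00, -2.835e+00]))
```

Emit:
play_rows:
  steps:
    - [[-72.3,-54.8,-9.4,0,0,-2.835,1],[-72.3,-54.8,-9.4,0,0,-2.835,1],[-72.3,-54.8,-9.4,0,0,-2.835,1],[-72.3,-54.8,-9.4,0,0,-2.835,1],[-72.3,-54.8,-9.4,0,0,-2.835,1],[-72.3,-54.8,-9.4,0,0,-2.835,1],[-72.3,-54.8,-9.4,0,0,-2.835,1],[-72.3,-54.8,-9.4,0,0,-2.835,1],[-72.3,-54.8,-9.4,0,0,-2.835,1],[-72.3,-54.8,-9.4,0,0,-2.835,1],[-72.3,-54.8,-9.4,0,0,-2.835,1],[-72.3,-54.8,-9.4,0,0,-2.835,1],[-72.3,-54.8,-9.4,0,0,-2.835,1],[-72.3,-54.8,-9.4,0,0,-2.835,1],[-72.3,-54.8,-9.4,0,0,-2.835,1],[-72.3,-54.8,-9.4,0,0,-2.835,1],[-72.3,-54.8,-9.4,0,0,-2.835,1],[-72.3,-54.8,-9.4,0,0,-2.835,1],[-72.3,-54.8,-9.4,0,0,-2.835,1],[-72.3,-54.8,-9.4,0,0,-2.835,1]]

```text
time_s: 1.87
ee_pos: [0.4439, 0.259, 0.2915]
eef_rot: [-3.141, -0.001, 1.243]
force: [0.4, -0.6, -0.2]
grip_width: 0.0945
```

```bash
python3 - <<'E'
from h import *
print(pose()[0],ctrl.get_obs()['eef_rot'],go([.47,.33,.30],down(np.pi/2)))
E
```

```text
[0.44392189 0.25896147 0.29154746] [-3.14136885e+00 -5.73213295e-04  1.24268000e+00] (array([ 7.57,  0.18, -0.84]), array([-0.   , -0.001, -0.328]))
```

Emit:
play_rows:
  steps:
    - [[7.6,0.2,-0.8,0,0,-0.328,1],[7.6,0.2,-0.8,0,0,-0.328,1],[7.6,0.2,-0.8,0,0,-0.328,1],[7.6,0.2,-0.8,0,0,-0.328,1],[7.6,0.2,-0.8,0,0,-0.328,1],[7.6,0.2,-0.8,0,0,-0.328,1]]

```text
time_s: 2.37
ee_pos: [0.4702, 0.3295, 0.2998]
eef_rot: [3.142, -0.001, 1.567]
force: [0.6, 0.5, 0.7]
grip_width: 0.0937
```

```bash
cat >> h.py <<'E'
def boxes(c,zf=None,thr=150):
    f=c['frame'].astype(int); mn,mx=f.min(2),f.max(2)
    m=((mn>thr)&(mx-mn<40)).astype(np.uint8)*255
    m=cv2.morphologyEx(m,cv2.MORPH_CLOSE,np.ones((3,3)))
    return m
E
python3 - <<'E'
from h import *
c=shot('wrist','w1.png'); print(pose()[0])
E
```

```text
[0.47024522 0.32941161 0.3000135 ]
```

View pics/w1.png

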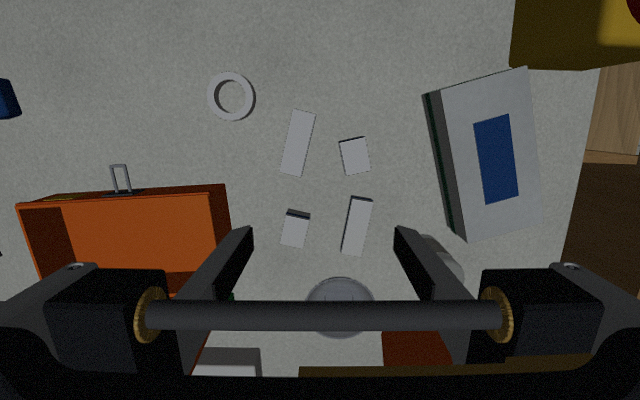

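Four boxes show clearly: longs at (298,143) and (357,226), shorts at (355,155) and (295,230). The staple is at (120,178), and the case rim corners are at about (18,205) and (225,185).

```bash
cat >> h.py <<'E'
def findbox(c,uv,z,r=50,save=None):
    """brightest-blob rectangle near uv, top face at height z -> centre, yaw of long side, sizes, edge px"""
    f=cv2.medianBlur(c['frame'],3).astype(int); u,v=map(int,uv)
    seed=np.median(f[v-3:v+4,u-3:u+4].reshape(-1,3),0)
    m=(np.abs(f-seed).max(2)<13).astype(np.uint8)
    m=cv2.morphologyEx(m,cv2.MORPH_OPEN,np.ones((3,3),np.uint8))
    w=np.zeros_like(m); w[max(0,v-r):v+r,max(0,u-r):u+r]=1; m*=w
    n,l=cv2.connectedComponents(m); m=(l==l[v,u]).astype(np.uint8)
    k=max(cv2.findContours(m,cv2.RETR_EXTERNAL,cv2.CHAIN_APPROX_NONE)[0],key=cv2.contourArea).reshape(-1,2)
    P=onz(c,k,z)[:,:2]; (cx,cy),(a,b),t=cv2.minAreaRect((P*1000).astype(np.float32))
    if a<b: a,b,t=b,a,t+90
    t=(t+90)%180-90
    return np.round([cx,cy,a,b,t],1),seed
E
python3 - <<'E'
from h import *
c=shot('wrist')
for n,uv,z in [('long1',(298,143),.026),('short1',(355,156),.038),('short2',(294,232),.038),('long2',(356,228),.026)]:
    print(n,*findbox(c,uv,z))
print(onz(c,[(18,205),(225,185)],.09))
print('loop',onz(c,[(110,166),(127,164),(115,192),(131,190)],.05))
# background
print(c['frame'][120,400],c['frame'][200,400])
E
```

```text
long1 [429.6 288.9 100.2  34.7 -15.2] [140. 137. 135.]
short1 [448.1 380.   50.8  38.8  12.6] [140. 138. 135.]
short2 [570.9 282.6  50.4  38.8 -13. ] [139. 137. 135.]
long2 [570.8 386.2 100.   34.7 -10.4] [138. 137. 135.]
[[ 0.50859434 -0.12320755  0.09      ]
 [ 0.4806241   0.19484064  0.09      ]]
loop [[0.45850995 0.00456442 0.05      ]
 [0.45578475 0.03236622 0.05      ]
 [0.49950654 0.00470563 0.05      ]
 [0.49645857 0.03149698 0.05      ]]
[122 124 125] [114 118 114]
```

```bash
python3 - <<'E'
from h import *
c=cv2.imread('pics/w1.png')[150:300,0:260]
cv2.imwrite('pics/w1c.png',cv2.resize(cv2.convertScaleAbs(c,alpha=1.5),None,fx=3,fy=3,interpolation=cv2.INTER_CUBIC))
E
```

```text
(no output)
```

View pics/w1c.png

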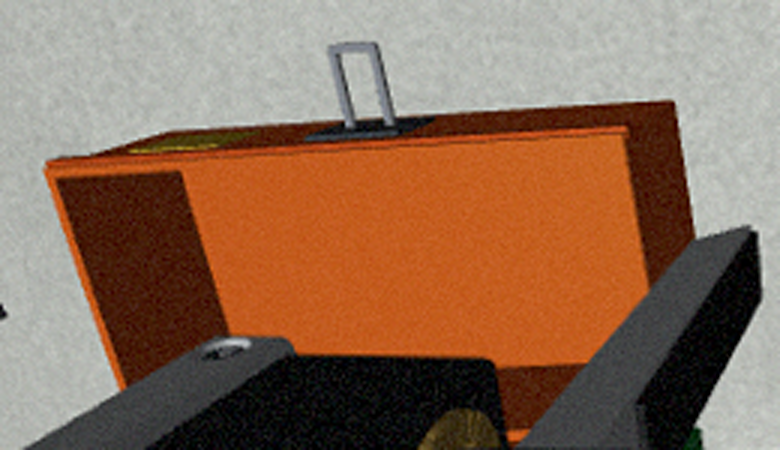

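The crop shows the front rim corners at full-image (15.3,204) and (209.3,192.7). The staple's outer end is at (109.3,164.7) to (126,164).

```bash
python3 - <<'E'
from h import *
c=shot('wrist')
P=onz(c,[(15.3,204),(209.3,192.7)],.09); d=P[1]-P[0]; yaw=np.arctan2(-d[0],d[1]); print(P,np.linalg.norm(d),yaw)
ex=np.array([np.cos(yaw),np.sin(yaw),0]);ey=np.array([-ex[1],ex[0],0]); C=P.mean(0)+.08*ex; C[2]=0; print('case',C)
print('pred loop end', C-(.08+.0465)*ex, onz(c,[(109.3,164.7),(126,164)],.05).mean(0))
E
python3 - <<'E'
from h import *
# longs: jaws across width: yaw of long axis t -> jaw yaw t+90
for n,x,y,t in [('long1',.4296,.2889,-15.2),('short1',.4481,.3800,12.6),('short2',.5709,.2826,-13.0),('long2',.5708,.3862,-10.4)]:
    print(n,go([x,y,.10],down(np.radians(t+90))))
E
```

```text
[[ 0.50734581 -0.12731474  0.09      ]
 [ 0.49165279  0.1716933   0.09      ]] 0.2994195706661744 0.05243552094486746
case [0.57938935 0.0263822  0.        ]
pred loop end [0.45306321 0.01975215 0.        ] [0.45637043 0.01730109 0.05      ]
long1 (array([-4.09, -4.07, 20.  ]), array([ 0.   , -0.001,  0.263]))
short1 (array([ 5.02, -2.25, 20.01]), array([ 0.001, -0.001, -0.223]))
short2 (array([-4.68, 10.06, 20.01]), array([ 0.   , -0.001,  0.224]))
long2 (array([ 5.68, 10.02, 20.02]), array([ 0.001, -0.001,  0.179]))
```

Emit:
play_rows:
  force: 15
  steps:
    - [[-4.1,-4.1,16,0,0,0.263,0.7],[-4.1,-4.1,16,0,0,0.263,0.7],[-4.1,-4.1,16,0,0,0.263,0.7],[-4.1,-4.1,16,0,0,0.263,0.7],[-4.1,-4.1,24,0,0,0.263,0.7],[-4.1,-4.1,24,0,0,0.263,0.7],[-4.1,-4.1,27,0,0,0.263,0.7],[-4.1,-4.1,29.4,0,0,0.263,0.7],[-4.1,-4.1,29.4,0,0,0.263,0.7],[-4.1,-4.1,29.4,0,0,0.263,0.7],[-4.1,-4.1,29.4,0,0,0.263,0],[-4.1,-4.1,29.4,0,0,0.263,0],[-4.1,-4.1,29.4,0,0,0.263,0],[-4.1,-4.1,29.4,0,0,0.263,0],[-4.1,-4.1,29.4,0,0,0.263,0],[-4.1,-4.1,29.4,0,0,0.263,0],[-4.1,-4.1,26,0,0,0.263,0],[-4.1,-4.1,22,0,0,0.263,0],[-4.1,-4.1,18,0,0,0.263,0],[-4.1,-4.1,14,0,0,0.263,0]]

```text
time_s: 4.18
ee_pos: [0.4288, 0.2885, 0.1619]
eef_rot: [-3.142, -0.001, 1.305]
force: [-0.1, 0.2, -0.7]
grip_width: 0.036
```

```bash
cat >> h.py <<'E'
YC=0.052; C0=np.array([.580,.0255,0]); EX=np.array([np.cos(YC),np.sin(YC),0]); EY=np.array([-np.sin(YC),np.cos(YC),0])
def case(x,y,z): return C0+x*EX+y*EY+np.array([0,0,z])
E
python3 - <<'E'
from h import *
J=down(YC+np.pi/2)
print(pose(), ctrl.get_obs()['grip_width'])
print(go(case(0,-.10,.16),J),go(case(0,-.1,.028),J))
E
```

```text
(array([0.42883864, 0.28847868, 0.16187775]), Rotation.from_matrix(array([[ 2.62570963e-01,  9.64912673e-01,  1.51267134e-04],
                            [ 9.64912419e-01, -2.62571004e-01,  7.00484138e-04],
                            [ 7.15624386e-04, -3.79672590e-05, -9.99999743e-01]]))) 0.03595783157485522
(array([-30.91,  24.61,   0.16]), array([ 0.   , -0.001, -0.318])) (array([-30.92,  24.62,  13.36]), array([ 0.   , -0.001, -0.318]))
```

Emit:
play_rows:
  steps:
    - [[-30.9,24.6,0,0,0,-0.318,0],[-30.9,24.6,0,0,0,-0.318,0],[-30.9,24.6,0,0,0,-0.318,0],[-30.9,24.6,0,0,0,-0.318,0],[-30.9,24.6,0,0,0,-0.318,0],[-30.9,24.6,0,0,0,-0.318,0],[-30.9,24.6,0,0,0,-0.318,0],[-30.9,24.6,0,0,0,-0.318,0],[-30.9,24.6,0,0,0,-0.318,0],[-30.9,24.6,0,0,0,-0.318,0],[-30.9,24.6,0,0,0,-0.318,0],[-30.9,24.6,4,0,0,-0.318,0],[-30.9,24.6,8,0,0,-0.318,0],[-30.9,24.6,11,0,0,-0.318,0],[-30.9,24.6,13.5,0,0,-0.318,0],[-30.9,24.6,13.5,0,0,-0.318,0],[-30.9,24.6,13.5,0,0,-0.318,0],[-30.9,24.6,13.5,0,0,-0.318,0.56],[-30.9,24.6,13.5,0,0,-0.318,0.56],[-30.9,24.6,13.5,0,0,-0.318,0.56]]

```text
time_s: 5.85
ee_pos: [0.5858, -0.0741, 0.0283]
eef_rot: [3.139, -0.0, 1.623]
force: [0.2, 0.3, 0.1]
grip_width: 0.0511
```

Emit:
play_rows:
  steps:
    - [[0,0,-4,0,0,0,0.56],[0,0,-8,0,0,0,0.56],[0,0,-12,0,0,0,0.56],[0,0,-15,0,0,0,0.6],[0,0,-15,0,0,0,0.6]]

```text
time_s: 6.27
ee_pos: [0.5877, -0.0745, 0.1863]
eef_rot: [3.128, 0.002, 1.623]
force: [1.3, -0.0, 0.3]
grip_width: 0.0564
```

```bash
python3 - <<'E'
from h import *
print(ctrl.get_obs()['grip_width'])
for z in (.14,.005): print(go([.5708,.3862,z],down(np.radians(79.6))))
E
```

```text
0.056444693147757546
(array([46.11,  0.67,  4.52]), array([0.014, 0.001, 0.234]))
(array([46.14,  0.49, 18.02]), array([0.014, 0.001, 0.234]))
```

Emit:
play_rows:
  steps:
    - [[46.1,0.6,0,0,0,0.234,0.7],[46.1,0.6,0,0,0,0.234,0.7],[46.1,0.6,0,0,0,0.234,0.7],[46.1,0.6,0,0,0,0.234,0.7],[46.1,0.6,0,0,0,0.234,0.7],[46.1,0.6,0,0,0,0.234,0.7],[46.1,0.6,0,0,0,0.234,0.7],[46.1,0.6,0,0,0,0.234,0.7],[46.1,0.6,0,0,0,0.234,0.7],[46.1,0.6,2,0.014,0,0.234,0.7],[46.1,0.6,4,0.014,0,0.234,0.7],[46.1,0.6,4,0.014,0,0.234,0.7],[46.1,0.6,4,0.014,0,0.234,0.7]]

```text
time_s: 7.35
ee_pos: [0.5682, 0.3883, 0.1423]
eef_rot: [-3.138, 0.003, 1.393]
force: [-0.3, -0.2, -0.2]
grip_width: 0.0657
```

```bash
python3 - <<'E'
from h import *
c=shot('wrist'); s=shot('scene','s2.png')
for n,P in [('short1',(.4481,.38,.038)),('short2',(.5709,.2826,.038)),('long2',(.5708,.3862,.026))]:
  for k,cc in (('w',c),('s',s)):
    u=proj(cc,P)[0]
    try: print(n,k,np.round(u),findbox(cc,u,P[2],r=60 if k=='w' else 20)[0])
    except Exception as e: print(n,k,u,'x',e)
print(go([.5708,.3862,.005],down(np.radians(79.6))))
E
```

```text
short1 w [290.  75.] [448.5 379.6  50.5  38.4  12.3]
short1 s [432. 202.] [412.9 391.9  79.5  53.3 -13.3]
short2 w [223. 217.] [570.7 282.3  50.9  39.3 -13.9]
short2 s [406. 234.] [569.9 283.8  49.2  36.2 -11.6]
long2 w [321. 197.] [569.6 386.1  97.   34.1 -10.2]
long2 s [437. 236.] [568.5 387.4  97.9  32.6  -6.4]
(array([ 0.09,  0.06, 14.05]), array([-0.   ,  0.001,  0.   ]))
```

Emit:
play_rows:
  steps:
    - [[0.1,0.1,4,0,0,0,0.7],[0.1,0.1,8,0,0,0,0.7],[0.1,0.1,12,0,0,0,0.7],[0.1,0.1,14,0,0,0,0.7],[0.1,0.1,14,0,0,0,0.7],[0.1,0.1,14,0,0,0,0.7],[0.1,0.1,14,0,0,0,0],[0.1,0.1,14,0,0,0,0],[0.1,0.1,14,0,0,0,0],[0.1,0.1,14,0,0,0,0],[0.1,0.1,14,0,0,0,0],[0.1,0.1,14,0,0,0,0],[0.1,0.1,10,0,0,0,0],[0.1,0.1,6,0,0,0,0],[0.1,0.1,2,0,0,0,0],[0.1,0.1,-2,0,0,0,0],[0.1,0.1,-2,0,0,0,0]]

```text
time_s: 8.87
ee_pos: [0.5734, 0.3878, 0.175]
eef_rot: [3.133, -0.007, 1.39]
force: [-0.0, -0.0, 0.0]
grip_width: 0.0361
```

```bash
python3 - <<'E'
from h import *
J=down(YC+np.pi/2)
print(go(case(0,-.033,.16),J),go(case(0,-.033,.028),J))
E
```

```text
(array([-38.74,   7.92,   1.3 ]), array([ 0.01 , -0.006, -0.233])) (array([-38.83,   7.8 ,  14.49]), array([ 0.01 , -0.006, -0.233]))
```

Emit:
play_rows:
  steps:
    - [[-38.8,7.9,0,0.01,0,-0.233,0],[-38.8,7.9,0,0.01,0,-0.233,0],[-38.8,7.9,0,0.01,0,-0.233,0],[-38.8,7.9,0,0.01,0,-0.233,0],[-38.8,7.9,0,0.01,0,-0.233,0],[-38.8,7.9,0,0.01,0,-0.233,0],[-38.8,7.9,0,0.01,0,-0.233,0],[-38.8,7.9,0,0.01,0,-0.233,0],[-38.8,7.9,0,0.01,0,-0.233,0],[-38.8,7.9,0,0.01,0,-0.233,0],[-38.8,7.9,2,0.01,0,-0.233,0],[-38.8,7.9,6,0.01,0,-0.233,0],[-38.8,7.9,10,0.01,0,-0.233,0],[-38.8,7.9,13,0.01,0,-0.233,0],[-38.8,7.9,14.6,0.01,0,-0.233,0],[-38.8,7.9,14.6,0.01,0,-0.233,0],[-38.8,7.9,14.6,0.01,0,-0.233,0],[-38.8,7.9,14.6,0.01,0,-0.233,0.56],[-38.8,7.9,14.6,0.01,0,-0.233,0.56],[-38.8,7.9,14.6,0.01,0,-0.233,0.56]]

```text
time_s: 10.53
ee_pos: [0.5832, -0.0073, 0.0279]
eef_rot: [3.139, -0.006, 1.623]
force: [0.2, 1.0, 1.2]
grip_width: 0.0513
```

Emit:
play_rows:
  steps:
    - [[0,0,-4,0,0,0,0.56],[0,0,-8,0,0,0,0.56],[0,0,-12,0,0,0,0.56],[0,0,-15,0,0,0,0.6],[0,0,-15,0,0,0,0.6]]

```text
time_s: 10.95
ee_pos: [0.5852, -0.0084, 0.1855]
eef_rot: [3.129, -0.004, 1.623]
force: [0.1, -0.4, 0.6]
grip_width: 0.0564
```

```bash
python3 - <<'E'
from h import *
s=shot('scene')
for n,P in [('short1',(.4481,.38,.038)),('short2',(.5709,.2826,.038))]: 
    print(findbox(s,proj(s,P)[0],.038,r=15))
for z in (.14,.01): print(go([.5707,.2825,z],down(np.radians(90-13.4))))
E
```

```text
(array([428.3, 376.5, 106.3,  84. , -88.7]), array([177., 182., 184.]))
(array([569.2, 284.2,  52.1,  36.3, -12.7]), array([178., 183., 185.]))
(array([29.09,  0.13,  4.33]), array([ 0.008, -0.006,  0.286]))
(array([2.902e+01, 1.000e-02, 1.733e+01]), array([ 0.008, -0.006,  0.286]))
```

Emit:
play_rows:
  steps:
    - [[29,0.1,0,0,0,0.286,0.75],[29,0.1,0,0,0,0.286,0.75],[29,0.1,0,0,0,0.286,0.75],[29,0.1,0,0,0,0.286,0.75],[29,0.1,0,0,0,0.286,0.75],[29,0.1,2,0,0,0.286,0.75],[29,0.1,4,0.008,0,0.286,0.75],[29,0.1,6,0.008,-0.006,0.286,0.75],[29,0.1,9,0.008,-0.006,0.286,0.75],[29,0.1,12,0.008,-0.006,0.286,0.75],[29,0.1,15,0.008,-0.006,0.286,0.75],[29,0.1,17.2,0.008,-0.006,0.286,0.75],[29,0.1,17.2,0.008,-0.006,0.286,0.75],[29,0.1,17.2,0.008,-0.006,0.286,0.75],[29,0.1,17.2,0.008,-0.006,0.286,0],[29,0.1,17.2,0.008,-0.006,0.286,0],[29,0.1,17.2,0.008,-0.006,0.286,0],[29,0.1,17.2,0.008,-0.006,0.286,0],[29,0.1,17.2,0.008,-0.006,0.286,0],[29,0.1,17.2,0.008,-0.006,0.286,0]]

```text
time_s: 12.67
ee_pos: [0.5719, 0.2824, 0.012]
eef_rot: [3.141, -0.001, 1.337]
force: [-0.9, -0.0, 4.7]
grip_width: 0.0399
```

Emit:
play_rows:
  steps:
    - [[0,0,-4,0,0,0,0],[0,0,-8,0,0,0,0],[0,0,-12,0,0,0,0],[0,0,-15,0,0,0,0],[0,0,-15,0,0,0,0]]

```text
time_s: 13.08
ee_pos: [0.5738, 0.2832, 0.1694]
eef_rot: [3.132, -0.007, 1.337]
force: [-0.6, 0.8, -0.7]
grip_width: 0.0399
```

```bash
python3 - <<'E'
from h import *
J=down(YC+np.pi/2)
print(go(case(0,.035,.16),J),go(case(0,.035,.033),J))
E
```

```text
(array([-21.58,   5.58,   0.85]), array([ 0.01 , -0.005, -0.286])) (array([-21.66,   5.47,  13.55]), array([ 0.01 , -0.005, -0.286]))
```

Emit:
play_rows:
  steps:
    - [[-21.6,5.6,0,0.01,-0.005,-0.286,0],[-21.6,5.6,0,0.01,-0.005,-0.286,0],[-21.6,5.6,0,0.01,-0.005,-0.286,0],[-21.6,5.6,0,0.01,-0.005,-0.286,0],[-21.6,5.6,0,0.01,-0.005,-0.286,0],[-21.6,5.6,0,0.01,-0.005,-0.286,0],[-21.6,5.6,0,0.01,-0.005,-0.286,0],[-21.6,5.5,4,0.01,-0.005,-0.286,0],[-21.6,5.5,8,0.01,-0.005,-0.286,0],[-21.6,5.5,11.5,0.01,-0.005,-0.286,0],[-21.6,5.5,13.5,0.01,-0.005,-0.286,0],[-21.6,5.5,13.5,0.01,-0.005,-0.286,0],[-21.6,5.5,13.5,0.01,-0.005,-0.286,0],[-21.6,5.5,13.5,0.01,-0.005,-0.286,0.58],[-21.6,5.5,13.5,0.01,-0.005,-0.286,0.58],[-21.6,5.5,13.5,0.01,-0.005,-0.286,0.58],[-21.6,5.5,9.5,0.01,-0.005,-0.286,0.58],[-21.6,5.5,5.5,0.01,-0.005,-0.286,0.58],[-21.6,5.5,1.5,0.01,-0.005,-0.286,0.6],[-21.6,5.5,0,0.01,-0.005,-0.286,0.6]]

```text
time_s: 14.75
ee_pos: [0.5788, 0.0605, 0.1752]
eef_rot: [3.133, -0.0, 1.623]
force: [0.2, -0.2, 1.3]
grip_width: 0.0562
```

```bash
python3 - <<'E'
from h import *
s=shot('scene','s3.png'); w=shot('wrist','w3.png')
P=(.4481,.38,.038)
print(np.round(proj(s,P)[0]),proj(w,P)[0])
for z in (.16,.01): print(go([.4484,.3798,z],down(np.radians(90+12.4))))
cv2.imwrite('pics/s3c.png',cv2.resize(s['frame'][160:300,250:500],None,fx=3,fy=3))
E
```

```text
[432. 202.] [622.26546436  86.35017411]
(array([ 32.57, -11.35,   1.21]), array([ 0.007,  0.   , -0.164]))
(array([ 32.56, -11.46,  16.21]), array([ 0.007,  0.   , -0.164]))
```

View pics/s3c.png

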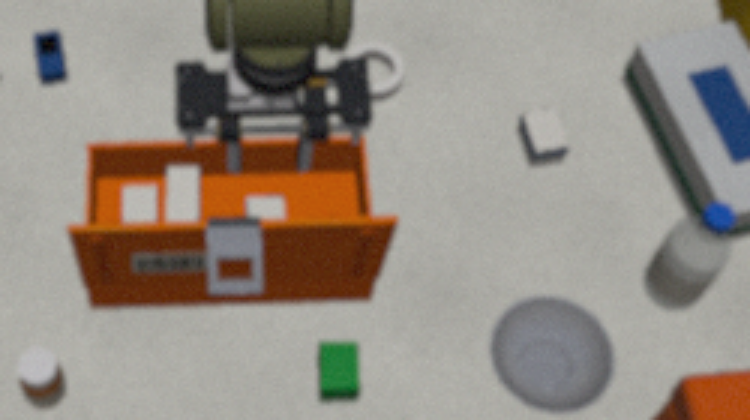

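All three placed boxes are in the case. short1 is still at (431,204) in the full image, and the hasp sticks out behind the upright lid.

Emit:
play_rows:
  steps:
    - [[32.6,-11.4,0,0.007,0,-0.164,0.75],[32.6,-11.4,0,0.007,0,-0.164,0.75],[32.6,-11.4,0,0.007,0,-0.164,0.75],[32.6,-11.4,0,0.007,0,-0.164,0.75],[32.6,-11.4,0,0.007,0,-0.164,0.75],[32.6,-11.4,0,0.007,0,-0.164,0.75],[32.6,-11.4,0,0.007,0,-0.164,0.75],[32.6,-11.4,2,0.007,0,-0.164,0.75],[32.6,-11.4,4,0.007,0,-0.164,0.75],[32.6,-11.4,8,0.007,0,-0.164,0.75],[32.6,-11.4,12,0.007,0,-0.164,0.75],[32.6,-11.4,15,0.007,0,-0.164,0.75],[32.6,-11.4,16.2,0.007,0,-0.164,0.75],[32.6,-11.4,16.2,0.007,0,-0.164,0.75],[32.6,-11.4,16.2,0.007,0,-0.164,0],[32.6,-11.4,16.2,0.007,0,-0.164,0],[32.6,-11.4,16.2,0.007,0,-0.164,0],[32.6,-11.4,16.2,0.007,0,-0.164,0],[32.6,-11.4,16.2,0.007,0,-0.164,0],[32.6,-11.4,16.2,0.007,0,-0.164,0]]

```text
time_s: 16.52
ee_pos: [0.4494, 0.3805, 0.0111]
eef_rot: [3.14, -0.0, 1.787]
force: [-1.4, -1.6, 7.0]
grip_width: 0.0398
```

Emit:
play_rows:
  steps:
    - [[0,0,-4,0,0,0,0],[0,0,-8,0,0,0,0],[0,0,-12,0,0,0,0],[0,0,-15,0,0,0,0],[0,0,-15,0,0,0,0]]

```text
time_s: 16.93
ee_pos: [0.4509, 0.3818, 0.1682]
eef_rot: [3.131, -0.004, 1.787]
force: [0.9, 0.7, -0.6]
grip_width: 0.0401
```

```bash
python3 - <<'E'
from h import *
J=down(YC+np.pi/2)
print(go(case(0,.1,.16),J),go(case(0,.1,.034),J))
E
```

```text
(array([-27.71,   6.59,   0.77]), array([ 0.011, -0.005,  0.164])) (array([-27.76,   6.45,  13.37]), array([ 0.011, -0.005,  0.164]))
```

Emit:
play_rows:
  steps:
    - [[-27.7,6.5,0,0.01,-0.005,0.164,0],[-27.7,6.5,0,0.01,-0.005,0.164,0],[-27.7,6.5,0,0.01,-0.005,0.164,0],[-27.7,6.5,0,0.01,-0.005,0.164,0],[-27.7,6.5,0,0.01,-0.005,0.164,0],[-27.7,6.5,0,0.01,-0.005,0.164,0],[-27.7,6.5,0,0.01,-0.005,0.164,0],[-27.7,6.5,0,0.01,-0.005,0.164,0],[-27.7,6.5,4,0.01,-0.005,0.164,0],[-27.7,6.5,8,0.01,-0.005,0.164,0],[-27.7,6.5,11.5,0.01,-0.005,0.164,0],[-27.7,6.5,13.4,0.01,-0.005,0.164,0],[-27.7,6.5,13.4,0.01,-0.005,0.164,0],[-27.7,6.5,13.4,0.01,-0.005,0.164,0.58],[-27.7,6.5,13.4,0.01,-0.005,0.164,0.58],[-27.7,6.5,13.4,0.01,-0.005,0.164,0.58],[-27.7,6.5,9.5,0.01,-0.005,0.164,0.58],[-27.7,6.5,5.5,0.01,-0.005,0.164,0.58],[-27.7,6.5,1.5,0.01,-0.005,0.164,0.6],[-27.7,6.5,-1,0.01,-0.005,0.164,0.6]]

```text
time_s: 18.6
ee_pos: [0.5746, 0.1253, 0.1836]
eef_rot: [3.135, -0.001, 1.623]
force: [0.8, 0.4, 0.5]
grip_width: 0.0565
```

```bash
python3 - <<'E'
from h import *
s=shot('scene','s4.png'); w=shot('side','d4.png')
print(pose()[0])
a=cv2.resize(s['frame'][180:290,250:400],None,fx=3.5,fy=3.5); b=cv2.resize(w['frame'][130:250,300:450],None,fx=3.5,fy=3.5)
a=cv2.resize(a,(400,293)); b=cv2.resize(b,(400,320))
cv2.imwrite('pics/m4.png',np.vstack([cv2.resize(s['frame'][180:290,250:400],(560,300)),cv2.resize(w['frame'][130:250,300:450],(560,300))]))
E
```

```text
[0.57560123 0.12548169 0.18422619]
```

View pics/m4.png

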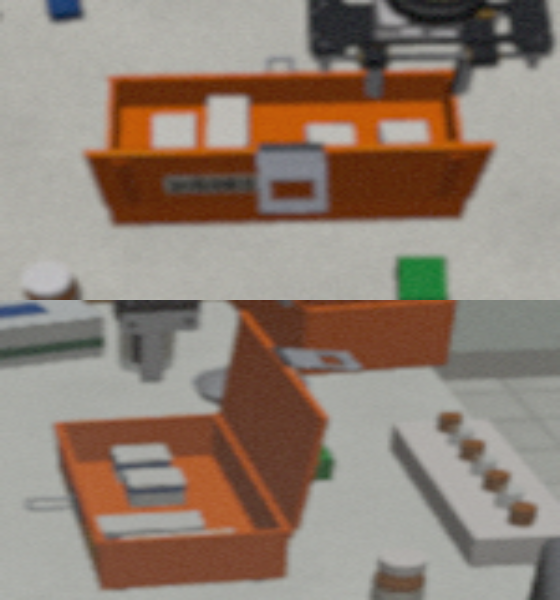

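Four boxes sit inside the case and the lid is free. Next I plan the lid closing with shut fingers pushing behind the lid beside the hasp.

```bash
python3 - <<'E'
from h import *
J=down(YC+np.pi/2)
for p in [(.03,.075,.33),(.145,.075,.33),(.145,.075,.235)]: print(go(case(*p),J))
for th in np.linspace(1.7,0,18):
    u=np.array([-np.cos(th),np.sin(th)]);n=np.array([np.sin(th),np.cos(th)])
    q=np.array([.08,.09])+.14*u+.008*n+[.009,-.003*(1-th/1.7)]
    print(round(th,2),np.round((q-[.145,.235])*[100,-100],1))
E
```

```text
(array([ -2.49,   3.07, -14.55]), array([ 0.01 , -0.001,  0.   ]))
(array([ -2.49,  14.57, -14.43]), array([ 0.01 , -0.001,  0.   ]))
(array([-2.5 , 14.47, -4.93]), array([ 0.01 , -0.001,  0.   ]))
1.7 [-3.   0.7]
1.6 [-4.4  0.5]
1.5 [-5.8  0.5]
1.4 [-7.2  0.6]
1.3 [-8.6  0.9]
1.2 [-9.9  1.2]
1.1 [-11.2   1.8]
1.0 [-12.5   2.4]
0.9 [-13.7   3.2]
0.8 [-14.8   4.1]
0.7 [-15.8   5. ]
0.6 [-16.7   6.1]
0.5 [-17.5   7.3]
0.4 [-18.2   8.5]
0.3 [-18.7   9.8]
0.2 [-19.2  11.2]
0.1 [-19.5  12.6]
0.0 [-19.6  14. ]
```

Emit:
play_rows:
  steps:
    - [[-2.5,3,-8,0.01,0,0,0],[-2.5,3,-14.5,0.01,0,0,0],[-2.5,3,-14.5,0.01,0,0,0],[-2.5,3,-14.5,0.01,0,0,0],[-2.5,7,-14.5,0.01,0,0,0],[-2.5,11,-14.5,0.01,0,0,0],[-2.5,14.5,-14.5,0.01,0,0,0],[-2.5,14.5,-14.5,0.01,0,0,0],[-2.5,14.5,-14.5,0.01,0,0,0],[-2.5,14.5,-11,0.01,0,0,0],[-2.5,14.5,-8,0.01,0,0,0],[-2.5,14.5,-4.9,0.01,0,0,0],[-2.5,14.5,-4.9,0.01,0,0,0],[-2.5,14.5,-4.9,0.01,0,0,0]]

```text
time_s: 19.87
ee_pos: [0.7203, 0.108, 0.235]
eef_rot: [-3.14, -0.001, 1.623]
force: [-0.0, -0.8, 1.0]
grip_width: 0.0002
```

```bash
python3 - <<'E'
from h import *
print(go(case(.145,.075,.235),down(YC+np.pi/2)), ctrl.get_obs()['force'],ctrl.get_obs()['grip_width'])
E
```

```text
(array([-0.01,  0.06, -0.  ]), array([-0.001, -0.001,  0.   ])) [-0.04747686 -0.79758059  1.02131129] 0.00024386705429896624
```

Emit:
play_rows:
  steps:
    - [[0,-3,0.7,0,0,0,0],[0,-4.4,0.5,0,0,0,0],[0,-5.8,0.5,0,0,0,0],[0,-7.2,0.6,0,0,0,0],[0,-8.6,0.9,0,0,0,0],[0,-9.9,1.2,0,0,0,0],[0,-11.2,1.8,0,0,0,0],[0,-12.5,2.4,0,0,0,0],[0,-13.7,3.2,0,0,0,0],[0,-14.8,4.1,0,0,0,0],[0,-15.8,5,0,0,0,0],[0,-16.7,6.1,0,0,0,0],[0,-17.5,7.3,0,0,0,0],[0,-18.2,8.5,0,0,0,0],[0,-18.7,9.8,0,0,0,0],[0,-19.2,11.2,0,0,0,0],[0,-19.5,12.6,0,0,0,0],[0,-19.6,13.6,0,0,0,0],[0,-19.6,14,0,0,0,0],[0,-19.6,14,0,0,0,0]]

```text
time_s: 21.53
ee_pos: [0.5252, 0.0981, 0.0981]
eef_rot: [3.141, -0.001, 1.623]
force: [-8.5, -0.4, 12.1]
grip_width: 0.0006
```

```bash
python3 - <<'E'
from h import *
s=shot('scene'); w=shot('side')
cv2.imwrite('pics/m5.png',np.vstack([cv2.resize(s['frame'][180:290,250:400],(560,300)),cv2.resize(w['frame'][130:250,300:450],(560,300))]))
print(pose()[0],ctrl.get_obs()['force'])
E
```

```text
[0.52521286 0.09809933 0.0980877 ] [-9.15915363 -0.63933255 14.65740973]
```

View pics/m5.png

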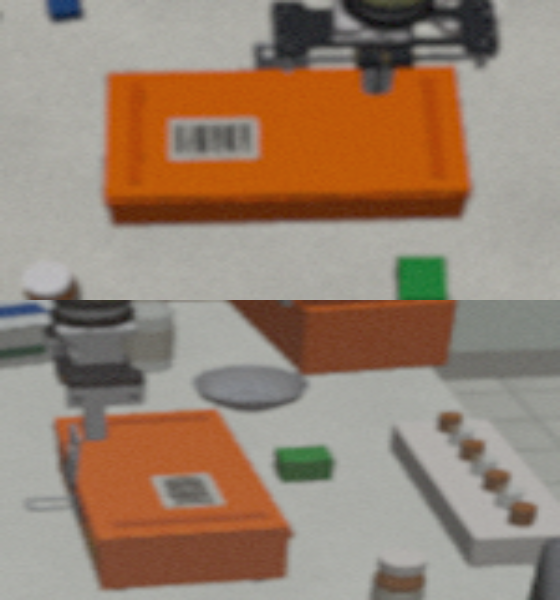

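The lid is down flat with the fingertip on it at z = 0.098. The label shows at scene pixel (307,231), and the hasp stands up at the front edge. I'll work out the hasp push arc.

```bash
python3 - <<'E'
from h import *
J=down(YC+np.pi/2)
s=shot('scene'); print('label',onz(s,[(307.3,231)],.099))
print('pose case', (pose()[0]-C0)@np.c_[EX,EY])
for p in [(-.045,.075,.120),(-.045,.012,.120)]: print(go(case(*p),J))
S=np.array([-.045,.120])
for a in np.r_[np.linspace(3.2,0,17),0]:
    r=.026; d=np.array([-np.sin(a),-np.cos(a)]);n=np.array([-np.cos(a),np.sin(a)])
    h=np.interp(a,[1.2,1.9],[-.009,.009])
    q=np.array([-.086,.094])+r*d+.004*n+[h,0]+(-.003*n if a<1.2 else 0)
    print(round(a,2),np.round(q,3),np.round((q-S)*[100,-100],1))
E
```

```text
label [[ 0.59764099 -0.03482744  0.099     ]]
pose case [-0.05095375  0.07534176]
(array([-0.03,  0.6 , -2.19]), array([ 0.001, -0.001,  0.001]))
(array([-6.33,  0.59, -2.2 ]), array([ 0.001, -0.001,  0.001]))
3.2 [-0.071  0.12 ] [-2.6  0. ]
3.0 [-0.077  0.12 ] [-3.2 -0. ]
2.8 [-0.082  0.12 ] [-3.7  0. ]
2.6 [-0.087  0.118] [-4.2  0.2]
2.4 [-0.092  0.116] [-4.7  0.4]
2.2 [-0.096  0.113] [-5.1  0.7]
2.0 [-0.099  0.108] [-5.4  1.2]
1.8 [-0.104  0.104] [-5.9  1.6]
1.6 [-0.111  0.099] [-6.6  2.1]
1.4 [-0.116  0.094] [-7.1  2.6]
1.2 [-0.121  0.088] [-7.6  3.2]
1.0 [-0.117  0.081] [-7.2  3.9]
0.8 [-0.114  0.077] [-6.9  4.3]
0.6 [-0.111  0.073] [-6.6  4.7]
0.4 [-0.106  0.07 ] [-6.1  5. ]
0.2 [-0.101  0.069] [-5.6  5.1]
0.0 [-0.096  0.068] [-5.1  5.2]
0.0 [-0.096  0.068] [-5.1  5.2]
```

Emit:
play_rows:
  steps:
    - [[0,0.6,-1,0,0,0,0],[0,0.6,-2.2,0,0,0,0],[-3,0.6,-2.2,0,0,0,0],[-6.3,0.6,-2.2,0,0,0,0],[-6.3,0.6,-2.2,0,0,0,0],[-6.3,0.6,-2.2,0,0,0,0],[-6.3,0.6,-2.2,0,0,0,0]]

```text
time_s: 22.27
ee_pos: [0.5351, 0.0358, 0.1211]
eef_rot: [3.139, -0.002, 1.623]
force: [0.7, 0.5, -0.2]
grip_width: 0.0007
```

Emit:
play_rows:
  steps:
    - [[0,-1.8,0,0,0,0,0],[0,-2.6,0,0,0,0,0],[0,-3.2,0,0,0,0,0],[0,-3.7,0,0,0,0,0],[0,-4.2,0.2,0,0,0,0],[0,-4.7,0.4,0,0,0,0],[0,-5.1,0.7,0,0,0,0],[0,-5.4,1.2,0,0,0,0],[0,-5.9,1.6,0,0,0,0],[0,-6.6,2.1,0,0,0,0],[0,-7.1,2.6,0,0,0,0],[0,-7.6,3.2,0,0,0,0],[0,-7.3,3.9,0,0,0,0],[0,-7,4.3,0,0,0,0],[0,-6.6,4.7,0,0,0,0],[0,-6.1,5,0,0,0,0],[0,-5.6,5.1,0,0,0,0],[0,-5.1,5.2,0,0,0,0],[0,-5.1,5.2,0,0,0,0],[0,-5.1,5.2,0,0,0,0]]

```text
time_s: 23.93
ee_pos: [0.4811, 0.0332, 0.0682]
eef_rot: [-3.134, -0.002, 1.623]
force: [-29.1, -1.1, 14.5]
grip_width: 0.0005
```

```bash
python3 - <<'E'
from h import *
print((pose()[0]-C0)@np.c_[EX,EY],pose()[0],ctrl.get_obs()['force'])
E
```

```text
[-0.09835974  0.01282842] [0.48110643 0.03319867 0.06815217] [-29.05786902  -1.05106082  14.4549191 ]
```

Emit:
play_rows:
  steps:
    - [[0,-2,0,0,0,0,0],[0,-4,0,0,0,0,0],[0,-4,-4,0,0,0,0],[0,-4,-8,0,0,0,0],[0,-4,-12,0,0,0,0],[0,-4,-14,0,0,0,0],[0,-4,-14,0,0,0,0]]

```text
time_s: 24.52
ee_pos: [0.4446, 0.0309, 0.2134]
eef_rot: [3.14, -0.001, 1.623]
force: [0.9, 0.4, 0.4]
grip_width: 0.0003
```

```bash
python3 - <<'E'
from h import *
print(go([.60,-.327,.21],down(YC+np.pi/2)))
w=shot('wrist','w6.png'); s=shot('side')
cv2.imwrite('pics/m6.png',np.vstack([w['frame'][:,:560],cv2.resize(s['frame'][170:240,290:420],(560,300))])[:600])
E
```

```text
(array([-36.56,  13.64,   0.32]), array([ 0.002, -0.001,  0.   ]))
```

View pics/m6.png

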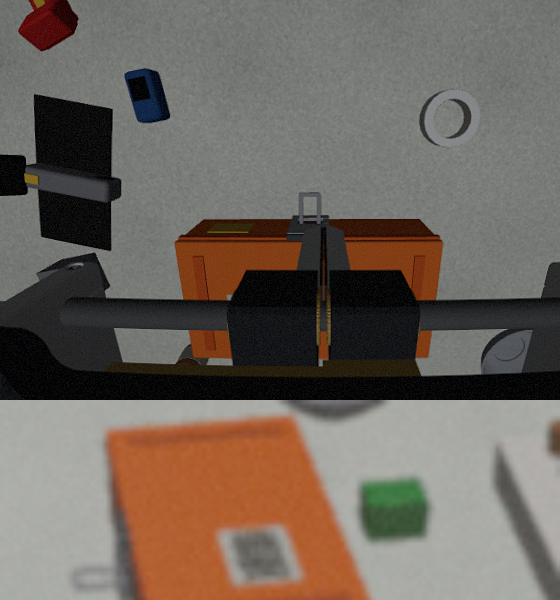

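The hasp lies down flat with the staple through it, wire end at about (310,193) in the wrist view. Next is the pin.

Emit:
play_rows:
  steps:
    - [[-36.6,13.6,0.3,0,0,0,0.6],[-36.6,13.6,0.3,0,0,0,0.6],[-36.6,13.6,0.3,0,0,0,0.6],[-36.6,13.6,0.3,0,0,0,0.6],[-36.6,13.6,0.3,0,0,0,0.6],[-36.6,13.6,0.3,0,0,0,0.6],[-36.6,13.6,0.3,0,0,0,0.6],[-36.6,13.6,0.3,0,0,0,0.6],[-36.6,13.6,0.3,0,0,0,0.6],[-36.6,13.6,0.3,0,0,0,0.6],[-36.6,13.6,0.3,0,0,0,0.6],[-36.6,13.6,0.3,0,0,0,0.6],[-36.6,13.6,0.3,0,0,0,0.6]]

```text
time_s: 25.7
ee_pos: [0.5975, -0.3266, 0.2031]
eef_rot: [-3.135, -0.003, 1.624]
force: [-0.5, 0.0, -0.5]
grip_width: 0.056
```

```bash
python3 - <<'E'
from h import *
w=shot('wrist','w7.png'); print(pose()[0])
a=cv2.imread('pics/w6.png')[183:243,265:355]
f=w['frame'][100:350,120:520]
cv2.imwrite('pics/m7.png',np.hstack([cv2.resize(cv2.convertScaleAbs(a,alpha=1.5),(400,267),interpolation=cv2.INTER_CUBIC),cv2.resize(cv2.convertScaleAbs(f,alpha=1.5),(400,267))] if 0 else [np.vstack([cv2.resize(cv2.convertScaleAbs(a,alpha=1.5),(480,320),interpolation=cv2.INTER_CUBIC),cv2.resize(cv2.convertScaleAbs(f,alpha=1.5),(480,280) if 0 else (448,280)).copy() if 0 else cv2.copyMakeBorder(cv2.resize(cv2.convertScaleAbs(f,alpha=1.5),(448,280)),0,0,0,32,cv2.BORDER_CONSTANT)])]))
E
```

```text
[ 0.59768905 -0.32638558  0.20383622]
```

View pics/m7.png

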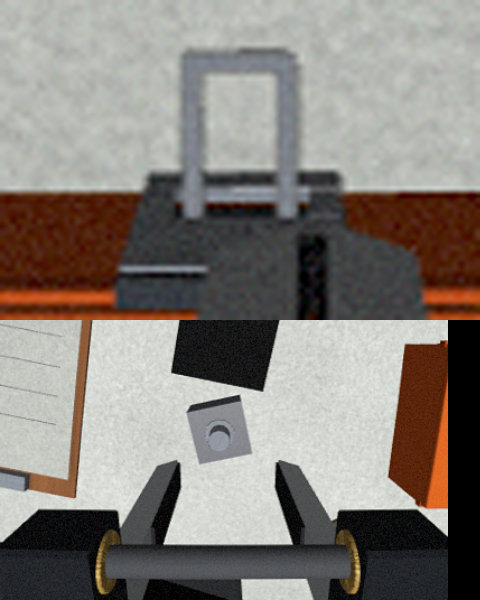

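```bash
python3 - <<'E'
from h import *
w=shot('wrist')
print('pin by top',onz(w,[(315.5,208)],.075),'stand',onz(w,[(316.9,200)],.045))
k=[(120+x/1.12,100+(y-320)/1.12) for x,y in [(187,408),(243,402),(252,453),(200,464)]]; Q=onz(w,k,.045);print(Q)
f=w['frame'][160:250,270:360]; cv2.imwrite('pics/p8.png',cv2.resize(cv2.convertScaleAbs(f,alpha=1.4),(540,540),interpolation=cv2.INTER_CUBIC))
E
```

```text
pin by top [[ 0.61629974 -0.33266066  0.075     ]] stand [[ 0.61518116 -0.33170238  0.045     ]]
[[ 0.59068228 -0.36846933  0.045     ]
 [ 0.5811702  -0.30956568  0.045     ]
 [ 0.63730725 -0.29598035  0.045     ]
 [ 0.65316483 -0.35274324  0.045     ]]
```

View pics/p8.png

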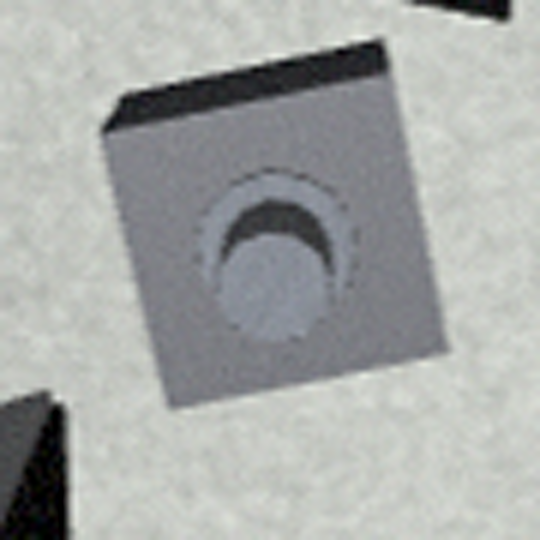

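The crop shows the pin's grip top at wrist pixel (315.7,208.0) and the stand's top-face centre at (316.2,200.2). The two agree on the pin's axis.

```bash
python3 - <<'E'
from h import *
w=shot('wrist'); P,Q=pose(); T=np.eye(4);T[:3,:3]=Q.as_matrix();T[:3,3]=P
X=w['T']@T   # tool->cam
J=down(YC+np.pi/2)*R.from_rotvec([-.002,.001,0]); T2=np.eye(4);T2[:3,:3]=J.as_matrix();T2[:3,3]=np.array([.60,-.327,.21])-(-.3656*EY+.1364*EX-.0032*np.array([0,0,1]))
print(T2[:3,3])
w['T']=X@np.linalg.inv(T2)
L=onz(w,[(310.0,194.4),(310.1,223.3),(301,194.4),(319,194.4)],.05); print(L, 'pred bar mid',case(-.124,0,.05),'loop',case(-.106,0,.05))
print((L-C0)@np.c_[EX,EY])
for z in (.10,.052): print(go([.6162,-.3325,z],down(YC+np.pi/2)))
E
```

```text
[0.44478174 0.03101622 0.2132    ]
[[0.45803494 0.01685624 0.05      ]
 [0.4954409  0.01845431 0.05      ]
 [0.45859507 0.00589066 0.05      ]
 [0.45747453 0.02781844 0.05      ]] pred bar mid [0.45616761 0.01905491 0.05      ] loop [0.47414328 0.01999048 0.05      ]
[[-0.12224947 -0.00229275]
 [-0.08481102 -0.00264108]
 [-0.12226005 -0.01327262]
 [-0.12223935  0.00868376]]
(array([-0.72,  1.86, 10.45]), array([-0.005, -0.002,  0.001]))
(array([-0.73,  1.89, 15.25]), array([-0.005, -0.002,  0.001]))
```

Emit:
play_rows:
  force: 25
  steps:
    - [[-0.7,1.9,4,0,0,0,0.55],[-0.7,1.9,8,-0.005,0,0,0.55],[-0.7,1.9,11,-0.005,0,0,0.55],[-0.7,1.9,13,-0.005,0,0,0.55],[-0.7,1.9,15.2,-0.005,0,0,0.55],[-0.7,1.9,15.2,-0.005,0,0,0.55],[-0.7,1.9,15.2,-0.005,0,0,0.55],[-0.7,1.9,15.2,-0.005,0,0,0.55],[-0.7,1.9,15.2,-0.005,0,0,0],[-0.7,1.9,15.2,-0.005,0,0,0],[-0.7,1.9,15.2,-0.005,0,0,0],[-0.7,1.9,15.2,-0.005,0,0,0],[-0.7,1.9,15.2,-0.005,0,0,0],[-0.7,1.9,15.2,-0.005,0,0,0],[-0.7,1.9,15.2,-0.005,0,0,0]]

```text
time_s: 27.1
ee_pos: [0.6165, -0.3324, 0.0529]
eef_rot: [3.141, -0.001, 1.624]
force: [0.6, -0.7, 2.9]
grip_width: 0.0215
```

```bash
python3 - <<'E'
from h import *
o=ctrl.get_obs();print(o['ee_pos'],o['eef_rot'],o['force'],o['grip_width'])
E
```

```text
[ 0.61645704 -0.3324267   0.05291766] [ 3.14129071e+00 -1.22237608e-03  1.62412451e+00] [ 0.56159885 -0.71027295  2.86951752] 0.02151040049310248
```

Emit:
play_rows:
  steps:
    - [[0,0,-3,0,0,0,0],[0,0,-6,0,0,0,0],[0,0,-10,0,0,0,0],[0,0,-13,0,0,0,0],[0,0,-13,0,0,0,0],[0,0,-13,0,0,0,0]]

```text
time_s: 27.6
ee_pos: [0.6168, -0.3328, 0.1844]
eef_rot: [3.139, 0.0, 1.624]
force: [0.6, 0.2, -1.7]
grip_width: 0.0217
```

```bash
python3 - <<'E'
from h import *
o=ctrl.get_obs();print(o['ee_pos'],o['grip_width'])
J=down(YC+np.pi/2)
for z in (.18,.11,.061): print(go(case(-.104,-.0024,z),J))
E
```

```text
[ 0.6168343  -0.33276986  0.18444346] 0.021746858763596767
(array([ 35.75, -12.17,   0.4 ]), array([0.003, 0.   , 0.001]))
(array([ 35.75, -12.19,   7.4 ]), array([0.003, 0.   , 0.001]))
(array([ 35.75, -12.2 ,  12.3 ]), array([0.003, 0.   , 0.001]))
```

Emit:
play_rows:
  steps:
    - [[35.7,-12.2,0,0.003,0,0,0],[35.7,-12.2,0,0.003,0,0,0],[35.7,-12.2,0,0.003,0,0,0],[35.7,-12.2,0,0.003,0,0,0],[35.7,-12.2,0,0.003,0,0,0],[35.7,-12.2,0,0.003,0,0,0],[35.7,-12.2,0,0.003,0,0,0],[35.7,-12.2,0,0.003,0,0,0],[35.7,-12.2,0,0.003,0,0,0],[35.7,-12.2,0,0.003,0,0,0],[35.7,-12.2,2,0.003,0,0,0],[35.7,-12.2,4,0.003,0,0,0],[35.7,-12.2,5.9,0.003,0,0,0],[35.7,-12.2,5.9,0.003,0,0,0],[35.7,-12.2,5.9,0.003,0,0,0],[35.7,-12.2,5.9,0.003,0,0,0]]

```text
time_s: 28.93
ee_pos: [0.4763, 0.0171, 0.1254]
eef_rot: [-3.141, 0.0, 1.624]
force: [0.4, -1.0, -0.7]
grip_width: 0.0216
```

```bash
python3 - <<'E'
from h import *
w=shot('wrist'); s=shot('side'); P,Q=pose(); print(P)
tip=P+[0,0,-.048]; L=case(-.104,-.0024,.05)
print('tip',proj(w,tip),proj(s,tip),'loop',proj(w,L),proj(s,L))
a=w['frame'][160:280,240:400]; b=s['frame'][170:250,270:370]
cv2.imwrite('pics/m9.png',np.vstack([cv2.resize(cv2.convertScaleAbs(a,alpha=1.5),(480,360) if 0 else (400,300),interpolation=cv2.INTER_CUBIC),cv2.resize(b,(400,300) if 0 else (400,300),interpolation=cv2.INTER_CUBIC)]))
E
```

```text
[0.47655604 0.0171106  0.12588114]
tip [[322.07541943 215.24329149]] [[312.63381874 204.00927958]] loop [[322.83936298 205.28922771]] [[312.75661723 210.80001975]]
```

View pics/m9.png

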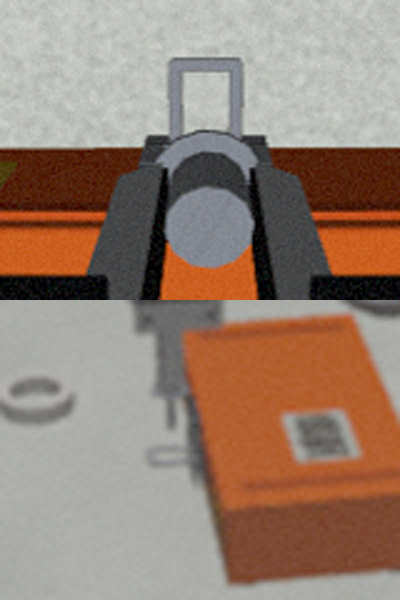

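In the wrist view the pin lines up with the staple (columns 323 and 322). In the side view the shank tip is at (312.7,203.3), over the loop opening. I'll lower it.

Emit:
play_rows:
  steps:
    - [[0,-0.1,1,0,0,0,0],[0,-0.1,2,0,0,0,0],[0,-0.1,3,0,0,0,0],[0,-0.1,4,0,0,0,0],[0,-0.1,5,0,0,0,0],[0,-0.1,5.8,0,0,0,0],[0,-0.1,6.4,0,0,0,0],[0,-0.1,6.4,0,0,0,0],[0,-0.1,6.4,0,0,0,0]]

```text
time_s: 29.78
ee_pos: [0.4756, 0.017, 0.0616]
eef_rot: [3.141, 0.0, 1.624]
force: [0.8, 0.1, -0.9]
grip_width: 0.0213
```

```bash
python3 - <<'E'
from h import *
o=ctrl.get_obs();print(o['ee_pos'],o['force'],o['grip_width'])
E
```

```text
[0.47558274 0.0170158  0.0615513 ] [ 0.84270251  0.07915011 -0.91597647] 0.021300655650724386
```

Emit:
play_rows:
  steps:
    - [[0,0,0,0,0,0,0.45],[0,0,0,0,0,0,0.45],[0,0,0,0,0,0,0.45],[0,0,0,0,0,0,0.45],[0,0,-2,0,0,0,0.45],[0,0,-4,0,0,0,0.45],[0,0,-8,0,0,0,0.6],[0,0,-12,0,0,0,0.6],[0,0,-16,0,0,0,0.6],[0,0,-19,0,0,0,0.6],[0,0,-19,0,0,0,0.6]]

```text
time_s: 30.7
ee_pos: [0.4772, 0.0171, 0.2578]
eef_rot: [3.132, 0.001, 1.624]
force: [-0.1, 0.0, -0.0]
grip_width: 0.0564
```

```bash
python3 - <<'E'
from h import *
s=shot('side'); w=shot('wrist','w10.png')
cv2.imwrite('pics/s10.png',s['frame'])
print(go([.44,-.30,.25],down(YC+np.pi/2)), ctrl.get_obs()['qpos'])
E
```

```text
(array([-31.48,  -5.25,   0.22]), array([0.002, 0.   , 0.001])) [-4.08933548e-02  9.69201818e-02  1.65443763e+00 -2.43967886e-04
  1.38783269e+00 -1.66489774e+00]
```

```bash
python3 - <<'E'
from h import *
print(go([.46,-.29,.24],down(-.17)))
E
```

```text
(array([-30.58,  -3.2 ,   1.22]), array([ 0.002, -0.002,  1.794]))
```

Emit:
play_rows:
  steps:
    - [[-30.6,-3.2,1.2,0,0,1.79,0.6],[-30.6,-3.2,1.2,0,0,1.79,0.6],[-30.6,-3.2,1.2,0,0,1.79,0.6],[-30.6,-3.2,1.2,0,0,1.79,0.6],[-30.6,-3.2,1.2,0,0,1.79,0.6],[-30.6,-3.2,1.2,0,0,1.79,0.6],[-30.6,-3.2,1.2,0,0,1.79,0.6],[-30.6,-3.2,1.2,0,0,1.79,0.6],[-30.6,-3.2,1.2,0,0,1.79,0.6],[-30.6,-3.2,1.2,0,0,1.79,0.6],[-30.6,-3.2,1.2,0,0,1.79,0.6],[-30.6,-3.2,1.2,0,0,1.79,0.6],[-30.6,-3.2,1.2,0,0,1.79,0.6],[-30.6,-3.2,1.2,0,0,1.79,0.6],[-30.6,-3.2,1.2,0,0,1.79,0.6],[-30.6,-3.2,1.2,0,0,1.79,0.6],[-30.6,-3.2,1.2,0,0,1.79,0.6],[-30.6,-3.2,1.2,0,0,1.79,0.6],[-30.6,-3.2,1.2,0,0,1.79,0.6]]

```text
time_s: 32.38
ee_pos: [0.4599, -0.2901, 0.2398]
eef_rot: [-3.141, -0.002, -0.165]
force: [0.1, 0.3, -0.7]
grip_width: 0.0566
```

```bash
python3 - <<'E'
from h import *
w=shot('wrist','w11.png'); print(ctrl.get_obs()['ee_pos'],ctrl.get_obs()['eef_rot'])
s=cv2.imread('pics/s10.png')[170:240,280:380]
cv2.imwrite('pics/m11.png',np.vstack([cv2.convertScaleAbs(w['frame'][:320],alpha=1.4),cv2.copyMakeBorder(cv2.resize(s,(400,280),interpolation=cv2.INTER_CUBIC),0,0,0,240,cv2.BORDER_CONSTANT)]))
E
```

```text
[ 0.45996679 -0.29015241  0.23992221] [-3.14133132e+00 -2.02830790e-03 -1.65037616e-01]
```

View pics/m11.png

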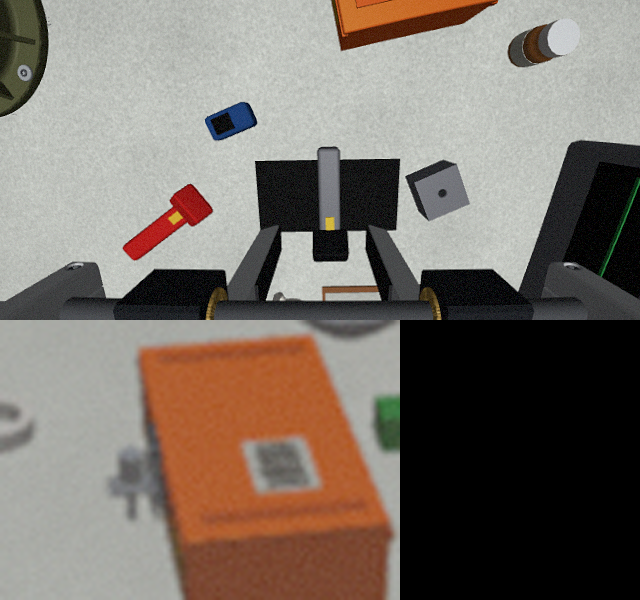

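The pin hangs in the staple, flange on the wire, in the side crop at about (130,480). The scanner's handle runs from (329,150) to (331,230) in the wrist view, with its head towards the bottom.

```bash
python3 - <<'E'
from h import *
w=shot('wrist'); g=cv2.GaussianBlur(w['frame'],(3,3),0).astype(int).mean(2)
mid=[]
for r in range(165,213,4):
    row=g[r,300:362]; m=row>45; i=np.where(m)[0]; mid.append((300+(i[0]+i[-1])/2,r,i[-1]-i[0]+1))
print(mid[::3])
M=onz(w,[m[:2] for m in mid],.035); d=M[-1]-M[0]; v=np.polyfit(M[:,1],M[:,0],1); print(M[0],M[-1],v)
yaw=np.arctan2(-1,-v[0]); print('scanner yaw',yaw)
print('col329',[(r,int(g[r,329])) for r in range(140,160)],[(r,int(g[r,323])) for r in range(214,240)])
print('ends',onz(w,[(329,148),(329,153),(331,230)],.035))
print('mat', onz(w,[(255,161),(400,159),(398,231),(260,231)],.003))
E
```

```text
[(np.float64(328.0), 165, np.int64(21)), (np.float64(328.5), 177, np.int64(20)), (np.float64(329.0), 189, np.int64(21)), (np.float64(329.0), 201, np.int64(21))]
[ 0.47052312 -0.27235627  0.035     ] [ 0.46204337 -0.3332017   0.035     ] [0.13639559 0.50786745]
scanner yaw -1.7063554140992108
col329 [(140, 136), (141, 137), (142, 138), (143, 138), (144, 139), (145, 134), (146, 96), (147, 48), (148, 42), (149, 62), (150, 76), (151, 88), (152, 95), (153, 97), (154, 96), (155, 95), (156, 95), (157, 95), (158, 94), (159, 93)] [(214, 87), (215, 87), (216, 87), (217, 86), (218, 86), (219, 87), (220, 87), (221, 86), (222, 86), (223, 85), (224, 85), (225, 86), (226, 86), (227, 86), (228, 85), (229, 64), (230, 24), (231, 7), (232, 10), (233, 9), (234, 7), (235, 7), (236, 8), (237, 9), (238, 8), (239, 7)]
ends [[ 0.47542897 -0.25038242  0.035     ]
 [ 0.47438328 -0.2568447   0.035     ]
 [ 0.45987477 -0.36444069  0.035     ]]
mat [[ 0.36742073 -0.25399733  0.003     ]
 [ 0.5742363  -0.2856264   0.003     ]
 [ 0.56052431 -0.39591414  0.003     ]
 [ 0.35069455 -0.36064228  0.003     ]]
```

```bash
python3 - <<'E'
from h import *
for z in (.10,.009): print(go([.4635,-.3266,z],down(-.1356)))
E
```

```text
(array([ 0.91,  3.54, 14.  ]), array([-0.   , -0.002, -0.03 ]))
(array([ 0.89,  3.54, 23.1 ]), array([-0.   , -0.002, -0.03 ]))
```

Emit:
play_rows:
  force: 35
  steps:
    - [[-0.2,3.7,4,0,0,-0.03,0.6],[-0.2,3.7,8,0,0,-0.03,0.6],[-0.2,3.7,12,0,0,-0.03,0.6],[-0.2,3.7,16,0,0,-0.03,0.6],[-0.2,3.7,20,0,0,-0.03,0.6],[-0.2,3.7,20,0,0,-0.03,0.6],[-0.2,3.7,20,0,0,-0.03,0.6]]

```text
time_s: 33.07
ee_pos: [0.4517, -0.3258, 0.039]
eef_rot: [-3.139, 0.001, -0.135]
force: [0.1, -0.2, 1.2]
grip_width: 0.0564
```

```bash
python3 - <<'E'
from h import *
print(go([.4635,-.3266,.009],down(-.1356)))
E
```

```text
(array([ 1.19, -0.07,  2.99]), array([-0.002,  0.001,  0.001]))
```

Emit:
play_rows:
  steps:
    - [[1.2,-0.1,-0.5,0,0,0,0.6],[1.2,-0.1,-0.5,0,0,0,0.6],[1.2,-0.1,1,0,0,0,0.6],[1.2,-0.1,2.5,0,0,0,0.6],[1.2,-0.1,3,0,0,0,0.6],[1.2,-0.1,3,0,0,0,0.6],[1.2,-0.1,3,0,0,0,0.6],[1.2,-0.1,3,0,0,0,0],[1.2,-0.1,3,0,0,0,0],[1.2,-0.1,3,0,0,0,0],[1.2,-0.1,3,0,0,0,0],[1.2,-0.1,3,0,0,0,0],[1.2,-0.1,3,0,0,0,0],[1.2,-0.1,3,0,0,0,0]]

```text
time_s: 34.23
ee_pos: [0.4637, -0.3264, 0.0092]
eef_rot: [-3.14, 0.001, -0.135]
force: [-1.8, 0.4, 5.4]
grip_width: 0.03
```

```bash
python3 - <<'E'
from h import *
o=ctrl.get_obs();print(o['ee_pos'],o['eef_rot'],o['force'],o['grip_width'],o['qpos'])
E
```

```text
[ 0.46372715 -0.32640685  0.0092419 ] [-3.13958606e+00  9.37727611e-04 -1.34834308e-01] [-1.83418518  0.37643632  5.37627846] 0.029977592748508246 [-6.78498093e-01  5.72734548e-01  1.63144536e+00  1.52669235e-03
  9.39253787e-01 -5.44565323e-01]
```

```bash
python3 - <<'E'
from h import *
for n,u in (('scene',(307,231)),('side',(350,206))):
    c=shot(n); h=cv2.cvtColor(c['frame'],cv2.COLOR_BGR2HSV); u0,v0=u
    m=(h[...,1]<110).astype(np.uint8)[v0-25:v0+25,u0-30:u0+30]
    m=cv2.morphologyEx(m,cv2.MORPH_CLOSE,np.ones((5,5),np.uint8))
    k,l,st,ce=cv2.connectedComponentsWithStats(m); i=l[25,30]
    ct=cv2.findContours((l==i).astype(np.uint8),cv2.RETR_EXTERNAL,cv2.CHAIN_APPROX_NONE)[0][0].reshape(-1,2)+[u0-30,v0-25]
    P=onz(c,ct,.099); r=cv2.minAreaRect((P[:,:2]*1000).astype(np.float32)); print(n,i,st[i],r)
E
```

```text
scene 2 [ 18  17  24  16 373] ((595.714599609375, -37.70249557495117), (52.333614349365234, 72.51929473876953), 1.3675082921981812)
side 1 [  0   0  40  50 843] ((561.7018432617188, -19.249114990234375), (290.8699645996094, 125.19575500488281), 85.62467956542969)
```

Emit:
play_rows:
  steps:
    - [[0,0,-2,0,0,0,0],[0,0,-5,0,0,0,0],[0,0,-9,0,0,0,0],[0,0,-13,0,0,0,0],[0,0,-17,0,0,0,0],[0,0,-17,0,0,0,0],[0,0,-17,0,0,0,0]]

```text
time_s: 34.92
ee_pos: [0.4644, -0.3272, 0.1809]
eef_rot: [-3.141, -0.002, -0.135]
force: [-0.1, 0.7, -3.1]
grip_width: 0.0296
```

```bash
python3 - <<'E'
from h import *
psi=-1.706; xs=np.array([np.cos(psi),np.sin(psi)]); L=np.array([.5957,-.0377]); o=L-.137*xs; print(o,ctrl.get_obs()['grip_width'],ctrl.get_obs()['eef_rot'])
for z in (.18,.144): print(go([*o,z],down(psi+np.pi/2)))
E
```

```text
[0.61416652 0.09804972] 0.029599814443872607 [-3.14147846e+00 -2.26324762e-03 -1.34834085e-01]
(array([  9.13, -44.15,   0.12]), array([-0.   , -0.002,  0.   ]))
(array([  9.12, -44.15,   3.72]), array([-0.   , -0.002,  0.   ]))
```

Emit:
play_rows:
  steps:
    - [[2.3,-11,0,0,0,0,0],[4.5,-22,0,0,0,0,0],[9.1,-44.1,0,0,0,0,0],[9.1,-44.1,0,0,0,0,0],[9.1,-44.1,0,0,0,0,0],[9.1,-44.1,0,0,0,0,0],[9.1,-44.1,0,0,0,0,0],[9.1,-44.1,0,0,0,0,0],[9.1,-44.1,0,0,0,0,0],[9.1,-44.1,0,0,0,0,0],[9.1,-44.1,0,0,0,0,0],[9.1,-44.1,0,0,0,0,0],[9.1,-44.1,1.5,0,-0.002,0,0],[9.1,-44.1,3,0,-0.002,0,0],[9.1,-44.1,3.7,0,-0.002,0,0],[9.1,-44.1,3.7,0,-0.002,0,0],[9.1,-44.1,3.7,0,-0.002,0,0],[9.1,-44.1,3.7,0,-0.002,0,0]]

```text
time_s: 36.42
ee_pos: [0.6141, 0.0974, 0.1447]
eef_rot: [-3.141, -0.001, -0.135]
force: [0.4, 0.5, -1.6]
grip_width: 0.03
```

```bash
python3 - <<'E'
from h import *
s=shot('side','s12.png'); c=shot('scene','c12.png')
o=ctrl.get_obs();print(o['ee_pos'],o['eef_rot'],o['grip_width'])
psi=-1.706; P=o['ee_pos']+[0,0,.0098]; win=P+.073*np.array([np.cos(psi),np.sin(psi),0])+[0,0,.009]
hit=win+.064*np.array([np.cos(psi),np.sin(psi),-1]); rear=P-.075*np.array([np.cos(psi),np.sin(psi),0])
for n,cc in (('side',s),('scene',c)): print(n,'win',proj(cc,win),'hit',proj(cc,hit),'rear',proj(cc,rear+[0,0,.016]))
a=s['frame'][140:240,300:420]; b=c['frame'][170:270,270:390]
cv2.imwrite('pics/m12.png',np.vstack([cv2.resize(x,(360,300),interpolation=cv2.INTER_CUBIC) for x in (a,b)]))
E
```

```text
[0.61421229 0.09746492 0.14496597] [-3.14118039e+00 -1.33871645e-03 -1.35039939e-01] 0.030002342165839017
side win [[350.67208883 178.57505897]] hit [[350.28598216 205.62585116]] rear [[350.74520926 155.97396944]]
scene win [[326.64832237 223.57282067]] hit [[306.20851319 230.3209751 ]] rear [[376.39699054 229.49836668]]
```

View pics/m12.png

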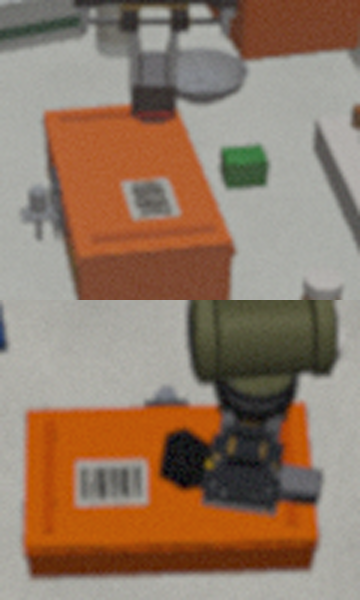

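Both views put the computed beam spot within a pixel of the label's middle: scene (306.2,230.3) against (307,231), side (350.3,205.6) against (350.3,206.3). The scanner's rear end is where predicted. I'll hold still here.

Emit:
play_rows:
  steps:
    - [[0,0,0,0,0,0,0],[0,0,0,0,0,0,0],[0,0,0,0,0,0,0],[0,0,0,0,0,0,0],[0,0,0,0,0,0,0],[0,0,0,0,0,0,0],[0,0,0,0,0,0,0],[0,0,0,0,0,0,0],[0,0,0,0,0,0,0],[0,0,0,0,0,0,0],[0,0,0,0,0,0,0],[0,0,0,0,0,0,0],[0,0,0,0,0,0,0],[0,0,0,0,0,0,0],[0,0,0,0,0,0,0],[0,0,0,0,0,0,0],[0,0,0,0,0,0,0],[0,0,0,0,0,0,0],[0,0,0,0,0,0,0],[0,0,0,0,0,0,0]]

```text
time_s: 38.18
ee_pos: [0.6142, 0.0975, 0.145]
eef_rot: [-3.141, -0.001, -0.135]
force: [0.5, 0.2, -1.3]
grip_width: 0.0296
```

Emit:
play_rows:
  steps:
    - [[0,0,0,0,0,0,0],[0,0,0,0,0,0,0],[0,0,0,0,0,0,0],[0,0,0,0,0,0,0],[0,0,0,0,0,0,0],[0,0,0,0,0,0,0],[0,0,0,0,0,0,0],[0,0,0,0,0,0,0],[0,0,0,0,0,0,0],[0,0,0,0,0,0,0],[0,0,0,0,0,0,0],[0,0,0,0,0,0,0],[0,0,0,0,0,0,0],[0,0,0,0,0,0,0],[0,0,-2,0,0,0,0],[0,0,-4,0,0,0,0],[0,0,-4,0,0,0,0],[0,0,-4,0,0,0,0]]

```text
time_s: 39.68
ee_pos: [0.6145, 0.0975, 0.1854]
eef_rot: [-3.141, -0.003, -0.135]
force: [-0.7, 0.4, -1.9]
grip_width: 0.0297
```

```bash
python3 - <<'E'
from h import *
o=ctrl.get_obs();print(o['ee_pos'],o['eef_rot'],o['grip_width'],o['force'])
for z in (.18,.05,.0095): print(go([.4637,-.3264,z],down(-.1348)))
E
```

```text
[0.61448844 0.09749025 0.18542003] [-3.14078677e+00 -3.07825720e-03 -1.35032261e-01] 0.029659169473071952 [-0.69386575  0.38250035 -1.90551937]
(array([-9.24, 44.03,  0.48]), array([-0.001, -0.003, -0.   ]))
(array([-9.28, 44.04, 13.48]), array([-0.001, -0.003, -0.   ]))
(array([-9.29, 44.05, 17.53]), array([-0.001, -0.003, -0.   ]))
```

Emit:
play_rows:
  steps:
    - [[-2.3,11,0,0,0,0,0],[-4.6,22,0,0,0,0,0],[-9.3,44,0,0,0,0,0],[-9.3,44,0,0,0,0,0],[-9.3,44,0,0,0,0,0],[-9.3,44,0,0,0,0,0],[-9.3,44,0,0,0,0,0],[-9.3,44,0,0,0,0,0],[-9.3,44,0,0,0,0,0],[-9.3,44,0,0,0,0,0],[-9.3,44,0,0,0,0,0],[-9.3,44,0,0,0,0,0],[-9.3,44,4,0,-0.003,0,0],[-9.3,44,8,0,-0.003,0,0],[-9.3,44,11.5,0,-0.003,0,0],[-9.3,44,14,0,-0.003,0,0],[-9.3,44,14,0,-0.003,0,0]]

```text
time_s: 41.1
ee_pos: [0.4608, -0.3235, 0.0385]
eef_rot: [-3.136, 0.008, -0.135]
force: [0.8, 0.3, -2.5]
grip_width: 0.0298
```

```bash
python3 - <<'E'
from h import *
print(go([.4637,-.3264,.0095],down(-.1348)))
E
```

```text
(array([0.35, 0.27, 2.9 ]), array([-0.006,  0.008, -0.   ]))
```

Emit:
play_rows:
  steps:
    - [[0.3,0.3,1,-0.006,0.008,0,0],[0.3,0.3,2,-0.006,0.008,0,0],[0.3,0.3,2.6,-0.006,0.008,0,0],[0.3,0.3,2.9,-0.006,0.008,0,0],[0.3,0.3,2.9,-0.006,0.008,0,0],[0.3,0.3,2.9,-0.006,0.008,0,0]]

```text
time_s: 41.6
ee_pos: [0.4634, -0.3268, 0.0102]
eef_rot: [3.141, -0.0, -0.135]
force: [0.4, 0.2, -1.9]
grip_width: 0.03
```

```bash
python3 - <<'E'
from h import *
o=ctrl.get_obs();print(o['ee_pos'],o['eef_rot'],o['force'])
E
```

```text
[ 0.46342495 -0.32682284  0.01019704] [ 3.14108641e+00 -3.33707671e-04 -1.34945473e-01] [ 0.4324327   0.23237165 -1.94987821]
```

Still 1 mm up (the force still shows its weight). I'll lower 1 mm more, open and back off.

Emit:
play_rows:
  steps:
    - [[0,0,0.1,0,0,0,0],[0,0,0.1,0,0,0,0],[0,0,0.1,0,0,0,0],[0,0,0.1,0,0,0,0.6],[0,0,0.1,0,0,0,0.6],[0,0,0.1,0,0,0,0.6],[0,0,0.1,0,0,0,0.6],[0,0,-2,0,0,0,0.6],[0,0,-5,0,0,0,0.6],[0,-2,-9,0,0,0,0.6],[0,-6,-13,0,0,0,0.6],[0,-10,-17,0,0,0,0.6],[0,-12,-20,0,0,0,0.6],[0,-12,-20,0,0,0,0.6],[0,-12,-20,0,0,0,0.6]]

```text
time_s: 42.85
ee_pos: [0.4813, -0.206, 0.2151]
eef_rot: [3.139, -0.007, -0.132]
force: [0.8, -1.2, 0.2]
grip_width: 0.0566
```

```bash
python3 - <<'E'
from h import *
s=shot('side'); c=shot('scene')
cv2.imwrite('pics/m13.png',np.vstack([cv2.resize(s['frame'][130:310,200:450],(600,300) if 0 else (417,300)),cv2.resize(c['frame'][130:300,180:416],(417,300))]))
E
```

```text
(no output)
```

View pics/m13.png

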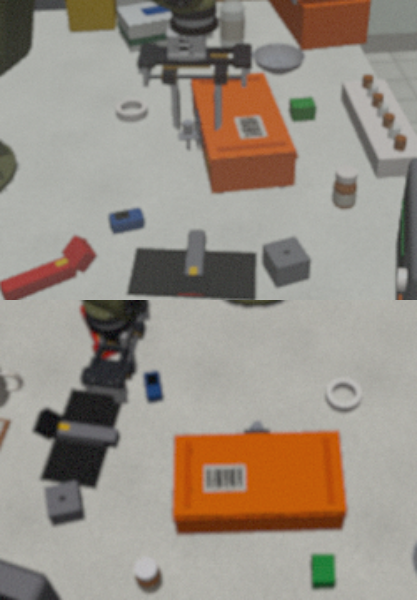

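The scanner lies back on its mat, the lid is shut, the pin hangs in the staple, and the bystanders are where they were.

```bash
python3 -c "
from station import ctrl
print(ctrl.hand_in())"
```

```text
the job is handed in; nothing more can be done
None
```

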